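# Zero the lift's height readout through its guarded well

## Robot

A 7-joint arm with a two-finger parallel gripper is mounted at the origin on the work surface. World frame = base frame: x ahead of the robot, y to its left, z up, the work surface at z = 0. Lengths are in mm, angles in rad, forces in N, time in s.
With the tool pointing down it reaches from about 400 to 850 mm from the base axis. Payload 10.4 kg.
Tool frame: the origin (TCP) lies midway between the tips of the shut fingers; the grasp point (between the pads) lies 19 mm behind it; z points along the fingers, y is the line along which they close (so a half turn about z gives the same grasp; the last joint's range is limited). The gripper opens to 85 mm and grips with 20 to 120 N. Pads are 22 mm wide; open, the fingers measure 114 mm over their backs; the gripper's body (76 mm by 85 mm) begins 54 mm behind the grasp point. The pads swing forward as they close: fully open they stand 13 mm farther back than shut.
Start: joints at [-1.143, 0.332, -0.065, 1.46, 0.022, 1.35, -0.088], TCP at [272.295, 562.593, 196.038] pointing down, gripper open.
Joint ranges: [-2.6, 2.6], [-0.5, 2.12], [-1.47, 1.34], [0.16, 2.42], [-1.27, 4.41], [0.06, 2.06], [-2.6, 2.6]. Speed limits (rad/s): [2.22, 2.22, 2.79, 2.79, 3.14, 3.14, 3.14].

## Interface

Orientations are given as [roll, pitch, yaw] about the fixed x, y, z axes, in that order (R = Rz(yaw) Ry(pitch) Rx(roll)).
In Python, from station import observe, optics, r gives the robot as it stands. The module is installed in compiled form; this text tells all that it offers.
- The arm moves only by the tool step_arm, never from a script. Its argument "deltas" is a list of rows, each a list of 7 numbers: the shift along the tool's x, y, z in cm, then the turn, a rotation vector about the tool's x, y, z in rad, then the closure, from 0 (fully open) to 1 (shut). A call has exactly 5 rows; each row shifts and turns the commanded pose from where the row before left it, along the tool's axes as they then stand; what a row does not reach is not made up. A row lasts 1/12 s, in which the tool goes at most 41.7 mm and 7.16 degrees, less where a joint would pass 70% of its speed; a pose out of reach is approached as far as the arm can. A call with a gripper value outside its range is refused whole. The fingers move at their own pace and stop on an object; "force" is the grip in N (left out, the last holds). Time passes only in rows, so rows that do not move let the fingers close, or fill a call up. It gives the time, the measured TCP pose, the force, the opening and the grip force at its end, in the units of the state.
- observe(): the state, without advancing time (a new reading comes with each control period).
- optics.camera(name): name is "scene" or "top"; returns a dict with "pixels" (400x640x3 uint8, blue, green, red), "camera_matrix" (3x3 intrinsics, pixels), "R" (3x3) and "t" (3): a world point X has camera coordinates R X + t. Camera axes: x right, y down, z forward; pixel columns grow to the right and rows downward; lengths in mm; the calibration is good to about 2 mm. A picture is of the moment at which its call begins. There is no depth.
- r.finish_job(): hands the job in; it is judged then, once.
The state is a dict: "time": time; "qpos": joint angles; "dq": joint speeds; "joint_efforts": joint torques, N m; "tcp_pos": TCP position; "orientation": TCP orientation; "force": force on the tool from outside, world axes, zero at the start; "torque": the same for the moment, N m; "grip_width": opening from 0.0 (shut) to 1.0 (fully open); "grasp_force": force on a finger pad.
Only numpy, scipy, OpenCV 4.12 (cv2) and the standard library are available. Lean on these libraries where they do the work, as an engineer would, in place of code of your own. Each camera call takes 0.05 s, during which the arm holds its last target. There are 200 camera calls.

## Task

Zero the crank lift's height readout: with the closed fingertips push the steel guard on the grey console fully aside, reach down into the well it was covering and press the sunken button all the way down, holding it for about a second, then push the guard fully back over the well and move clear. Do not press the button in the other, unguarded well, do not pinch the guard's tab, and leave the rings, driver handle and ankle cover where they stand.

Things in the scene. Friction and masses are not known exactly. Their poses are not given: they have to be found in the camera images.
- console: Fixed grey console, yaw within 0.6 rad. Origin under the centre of its block; x to the readout strip at the rear, y along its length, z up. Block 94 x 204 mm, top 45 mm above the table. Strip at x = 47 to 77 mm, 66 mm high. Two round wells 46 mm across, 35 mm deep: zero well at local (0, 0), other at (0, -62 mm). Rails 3 mm high on the top at x = -34 and +34 mm, y = -36 to 98 mm.
- guard (a joint): Slide of the steel guard plate (62 mm in x, 58 mm in y, 3 mm thick, on the console's top) along the console's +y: 0 m = fully home over the zero well, 0.062 m = fully aside, at its stop; it clears the well from 0.052. About 2 N of friction; stays where it is left, cannot lift off. Starts near home.
- guard_tab (a point): Centre of the top of the upright tab in the middle of the guard plate: 34 mm along the console's x, 10 mm thick along its y, its top 20 mm above the plate and about 68.5 mm above the table. Moves with the guard.
- zero_key (a joint): Travel of the sunken button in the zero well (the well the guard covers): 0 m = up, 0.006 m = all the way down; spring of 2 N at first and 5 N at the bottom, springs back up when let go.
- zero_key_cap (a point): Centre of the top of the zero button's round white cap, 26 mm across, 27 mm above the table when up, so 18 mm below the mouth of its well. Moves with the button.
- other_key (a joint): Travel of the same kind of button in the other, never covered well; same values and spring. Not to be pressed.
- other_key_cap (a point): Centre of the top of the other button's cap, 62 mm from the zero button along the console's -y, at the same height.
- ring_a: Loose zinc-plated adapter ring lying flat on the table, 48 mm outside, 30 mm inside, 12 mm high; origin at the centre of its underside.
- ring_b: A second ring, the same as ring_a.
- nut_driver: Loose brass knurled nut driver handle standing on its end, 30 mm thick, 74 mm high; origin at the centre of its underside.
- ankle_cover: Loose hollow teal ankle cover standing upright, 80 mm wide at the foot, 85 mm high; origin at the centre of its underside.
Things that resemble listed ones, but are neither listed nor needed, are in the scene too. Leave any red look-alike of the ring_a alone.

How it is judged:
By the outcome, as a careful person would: the job done as asked, in the order asked, and still so for the second after the job is handed in, with the robot touching nothing.
It also fails if it takes over 58 s, if anything falls off the work surface, if the arm or the gripper's body presses on something with over 40 N, if the wrist force passes 120 N, or if a joint passes its speed limit or range.

## Working session

There is one attempt and no reset: what is moved stays moved. The work goes in short steps, Python scripts to look and compute and a tool call to move; the robot and the scene stay as the last step left them, time stands still between calls to the robot, and variables do not carry over. Pictures are saved under pics/ and viewed, at most 10 in all, crops included, and the job is handed in when it is done.

Besides the shell and the picture viewer there is one more tool, called after "Emit:" as name(argument=value, ...) on one line, values as JSON. step_arm: Moves the arm, as the interface text tells. Its arguments: {"type":"object","properties":{"deltas":{"type":"array","items":{"type":"array","items":{"type":"number"}}},"force":{"type":"number"}},"required":["deltas"]}

```bash
mkdir -p pics
python3 - <<'E'
from station import observe, optics, r
import cv2,pickle
d={}
for n in("scene","top"):
    c=optics.camera(n); d[n]=c; cv2.imwrite(f"pics/{n}0.png",c["pixels"]); print(n,c["camera_matrix"],c["R"],c["t"])
pickle.dump(d,open("c0.pkl","wb")); s=observe(); print(s)
E
```

```text
scene [[426.84431671   0.         323.62535177]
 [  0.         426.84431671 198.16844777]
 [  0.           0.           1.        ]] [[-0.87233683  0.48881918 -0.00917888]
 [ 0.40678987  0.71527874 -0.56824143]
 [-0.27120185 -0.4994318  -0.82281069]] [ 463.08459084 -177.21114217 1041.41122362]
top [[370.83763818   0.         320.3659533 ]
 [  0.         370.83763818 201.2971964 ]
 [  0.           0.           1.        ]] [[-0.05002406 -0.99874459 -0.00261549]
 [-0.97757602  0.04949981 -0.20468243]
 [ 0.20455493 -0.00768221 -0.97882494]] [  5.49761171 543.5199176  659.96860627]
{'time': 0.1, 'qpos': array([-1.14261961,  0.33281436, -0.0646861 ,  1.46085409,  0.02159039,
        1.34989281, -0.08849274]), 'dq': array([-0.00093099, -0.00233956, -0.00151077, -0.00136311, -0.0008326 ,
        0.00017411,  0.00130458]), 'joint_efforts': array([ 2.45443844e-03, -6.26748848e+01,  4.94593859e-02, -3.92425418e+01,
        1.63958583e-02,  7.01422192e-03,  3.07654454e-05]), 'tcp_pos': array([272.13480342, 562.22398872, 195.2934757 ]), 'orientation': array([-3.14032000e+00,  5.22387640e-05,  2.69082713e+00]), 'force': array([ 0.5468878 ,  0.105539  , -0.23418264]), 'torque': array([-0.04133957,  0.01172448, -0.02756032]), 'grasp_force': 0.0, 'grip_width': 0.9968492885339373}
```

View pics/scene0.png

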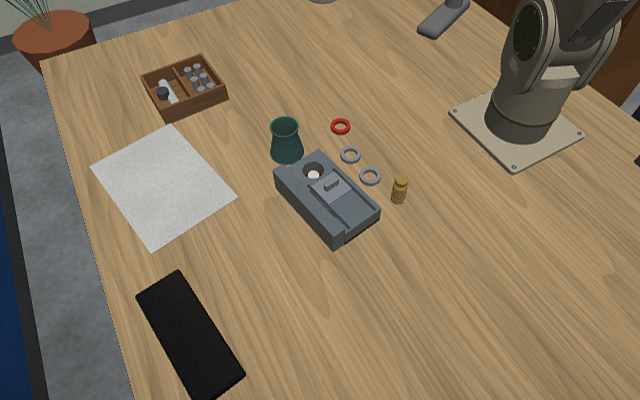

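View pics/top0.png

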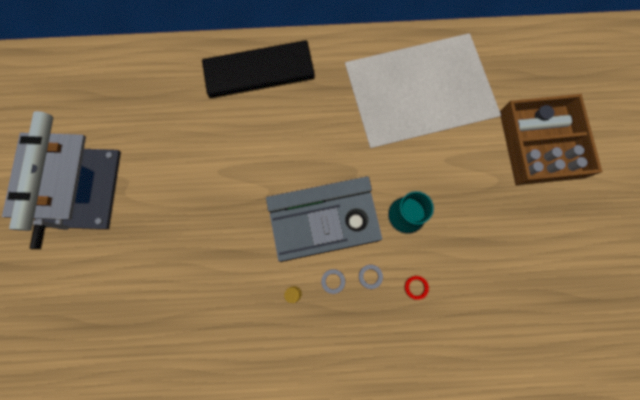

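The scene view shows the console at about (327,198), its open well at (313,173) and the guard tab at (331,185). In the top view the open well is at (356,220), the tab at (326,226) and the rear strip is towards +x. I'll enlarge both.

Run:
```python
import cv2,pickle,numpy as np
d=pickle.load(open("c0.pkl","rb"))
a=d["top"]["pixels"][170:270,255:395]; b=d["scene"]["pixels"][140:255,265:390]
f=lambda i,h,w:cv2.resize(i,(w,h),interpolation=cv2.INTER_CUBIC)
a=f(a,500,700)[:, :]; b=f(b,575,625)
cv2.imwrite("pics/t1.png",a); cv2.imwrite("pics/s1.png",b)
```

```text
(no output)
```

View pics/t1.png

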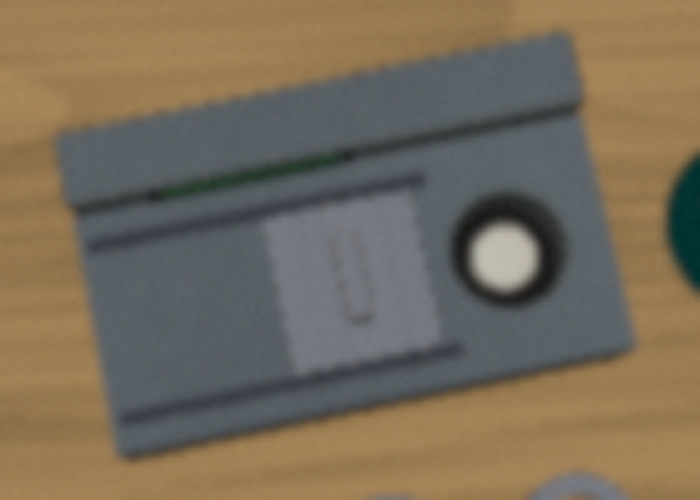

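View pics/s1.png

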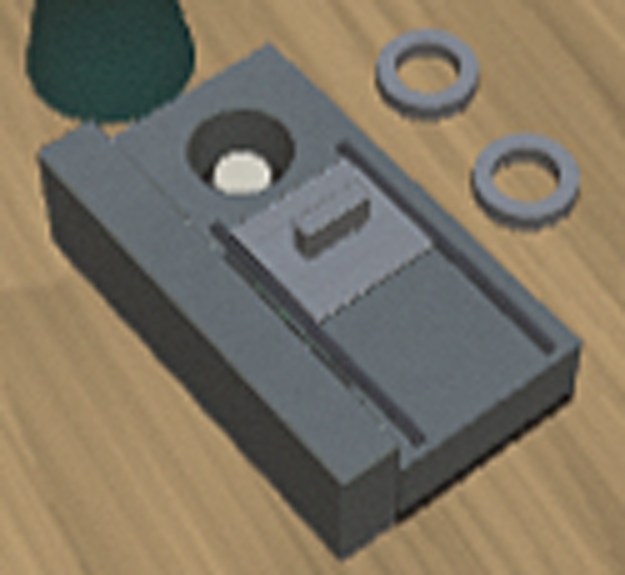

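The crops show these positions (crop pixels, top then scene):
- **Open well mouth:** (509,250) and (241,160).
- **Front corners:** (125,458) and (634,350); (580,345) and (268,43).
- **Guard plate corners:** (265,217), (415,190), (442,348), (293,375); (230,225), (345,160), (432,243), (320,320).

I'll cast rays onto the known heights.

```bash
cat > geo.py <<'E'
import numpy as np
def ray(c,u,v,z):
    K,R,t=c["camera_matrix"],c["R"],c["t"]; o=-R.T@t; w=R.T@np.linalg.solve(K,[u,v,1]); return (o+w*(z-o[2])/w[2])[:2]
E
python3 - <<'E'
import pickle,numpy as np
from scipy.spatial.transform import Rotation
from geo import ray
d=pickle.load(open("c0.pkl","rb"))
off={"top":(255,170),"scene":(265,140)}
P={"top":[(509,250,45,0,-62),(125,458,45,-47,102),(634,350,45,-47,-102),(60,135,66,77,102),(572,33,66,77,-102)],
"scene":[(241,160,45,0,-62),(580,345,45,-47,102),(268,43,45,-47,-102),(40,150,66,77,-102),(342,478,66,77,102)]}
G={"top":[(265,217),(415,190),(442,348),(293,375)],"scene":[(345,160),(432,243),(320,320),(230,225)]}
T={"top":(355,275),"scene":(331,215)}
def fit(L,W):
    L,W=np.array(L),np.array(W); l,w=L.mean(0),W.mean(0); a=L-l; b=W-w
    y=np.arctan2((a[:,0]*b[:,1]-a[:,1]*b[:,0]).sum(),(a*b).sum())
    R=np.array([[np.cos(y),-np.sin(y)],[np.sin(y),np.cos(y)]]); return w-R@l,y,R,L,W
A=[[],[]]
for n in P:
    px=lambda p:(p[0]/5-.4+off[n][0],p[1]/5-.4+off[n][1])
    W=[ray(d[n],*px(p),p[2]) for p in P[n]]; L=[p[3:] for p in P[n]]
    A[0]+=L;A[1]+=W
    o,y,R,L,W=fit(L,W); print(n,o,y,((W-o-L@R.T)).round(1).tolist())
    g=np.array([R.T@(ray(d[n],*px(p),48)-o) for p in G[n]]); print("guard",g.round(1).tolist(),g.mean(0)); print("tab",R.T@(ray(d[n],*px(T[n]),68)-o))
o,y,R,L,W=fit(*A);print("both",o,y)
E
```

```text
top [495.17162705 -29.92849061] 0.15385965310009983 [[1.0, 1.2], [0.2, -2.5], [0.1, 2.7], [-0.2, -2.3], [-1.1, 0.9]]
guard [[32.6, 29.3], [31.2, -30.0], [-31.0, -27.1], [-29.6, 30.8]] [0.80578737 0.74654708]
tab [0.50719806 0.53920737]
scene [497.07083951 -28.21337537] 0.15699695503664554 [[2.3, 4.3], [1.3, -0.5], [0.7, -0.8], [-2.6, 0.7], [-1.7, -3.7]]
guard [[-30.1, -28.6], [-30.7, 27.5], [29.2, 28.6], [28.7, -31.8]] [-0.70565518 -1.07454185]
tab [2.19466919 1.89794076]
both [496.1212246  -29.07090923] 0.15542750804365763
```

Emit:
step_arm(deltas=[[0,0,0,0,0,0.0965,1],[0,0,0,0,0,0.0965,1],[0,0,0,0,0,0.0965,1],[0,0,0,0,0,0.0965,1],[0,0,0,0,0,0.0965,1]], force=30)

```text
time: 0.52
tcp_pos: [272.2, 562.3, 195.5]
orientation: [-3.141, 0.0, 2.204]
force: [-0.1, 0.0, -0.2]
grip_width: 0.299
grasp_force: 0.0
```

Emit:
step_arm(deltas=[[0,0,0,0,0,0.0965,1],[0,0,0,0,0,0.0965,1],[0,0,0,0,0,0.0965,1],[0,0,0,0,0,0.0965,1],[0,0,0,0,0,0.0965,1]])

```text
time: 0.93
tcp_pos: [272.2, 562.3, 195.5]
orientation: [-3.141, 0.001, 1.721]
force: [-0.8, 0.5, 0.3]
grip_width: 0.0
grasp_force: 0.0
```

Emit:
step_arm(deltas=[[-3.2,0.6,0,0,0,0,1],[-3.2,0.6,0,0,0,0,1],[-3.2,0.6,0,0,0,0,1],[-3.2,0.6,0,0,0,0,1],[-3.2,0.6,0,0,0,0,1]])

```text
time: 1.35
tcp_pos: [326.8, 407.4, 195.6]
orientation: [-3.141, 0.0, 1.726]
force: [-0.2, 0.7, 0.7]
grip_width: 0.006
grasp_force: 0.0
```

Emit:
step_arm(deltas=[[-3.2,0.6,0,0,0,0,1],[-3.2,0.6,0,0,0,0,1],[-3.2,0.6,0,0,0,0,1],[-3.2,0.6,0,0,0,0,1],[-3.2,0.6,0,0,0,0,1]])

```text
time: 1.77
tcp_pos: [381.0, 254.0, 195.8]
orientation: [-3.141, -0.0, 1.726]
force: [0.2, -0.2, 0.5]
grip_width: 0.005
grasp_force: 0.0
```

Emit:
step_arm(deltas=[[-3.2,0.7,0,0,0,0,1],[-3.2,0.7,0,0,0,0,1],[-3.2,0.7,0,0,0,0,1],[-3.2,0.7,0,0,0,0,1],[-3.2,0.7,0,0,0,0,1]])

```text
time: 2.18
tcp_pos: [440.3, 101.3, 195.9]
orientation: [-3.141, -0.0, 1.726]
force: [1.2, -0.0, -0.1]
grip_width: 0.003
grasp_force: 0.0
```

Emit:
step_arm(deltas=[[-3.2,0.7,1.5,0,0,0,1],[-3.2,0.7,1.5,0,0,0,1],[-3.2,0.7,1.5,0,0,0,1],[-3.2,0.7,1.5,0,0,0,1],[-3.2,0.7,1.5,0,0,0,1]])

```text
time: 2.6
tcp_pos: [499.7, -51.3, 120.3]
orientation: [3.141, -0.0, 1.726]
force: [0.4, 1.6, -1.0]
grip_width: 0.003
grasp_force: 0.0
```

Emit:
step_arm(deltas=[[0,0,0.5,0,0,0,1],[0,0,0.5,0,0,0,1],[0,0,0.5,0,0,0,1],[0,0,0,0,0,0,1],[0,0,0,0,0,0,1]])

```text
time: 3.02
tcp_pos: [499.4, -48.4, 106.1]
orientation: [-3.142, -0.001, 1.728]
force: [-0.3, 1.0, 0.4]
grip_width: 0.002
grasp_force: 0.0
```

Emit:
step_arm(deltas=[[-0.5,0,0.6,0,0,0,1],[-0.5,0,0.6,0,0,0,1],[-0.1,0,0.6,0,0,0,1],[0,0,0.6,0,0,0,1],[0,0,0.4,0,0,0,1]])

```text
time: 3.43
tcp_pos: [500.8, -60.6, 77.0]
orientation: [-3.141, -0.0, 1.726]
force: [-0.8, 0.0, 0.1]
grip_width: -0.001
grasp_force: 0.0
```

Run:
```python
from station import observe, optics
import cv2,numpy as np
a=optics.camera("top")["pixels"][150:270,255:395]; b=optics.camera("scene")["pixels"][120:255,255:390]
f=lambda i,k:cv2.resize(i,None,fx=k,fy=k,interpolation=cv2.INTER_CUBIC)
A=f(a,2.85);B=f(b,2.9);h=max(len(A),len(B));p=lambda i:np.pad(i,((0,h-len(i)),(0,0),(0,0)))
cv2.imwrite("pics/p2.png",np.hstack([p(A),p(B)])); print(observe()["tcp_pos"])
```

```text
[500.66573422 -60.44046584  77.0887176 ]
```

View pics/p2.png

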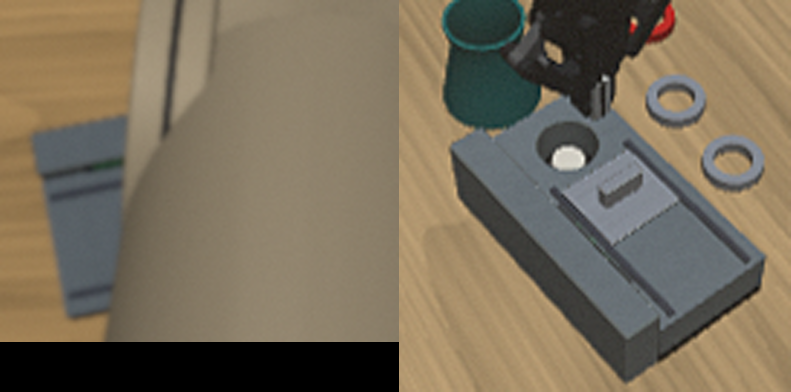

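Run:
```python
from station import observe, optics
import cv2,numpy as np
c=optics.camera("scene"); s=observe(); K,R,t=c["camera_matrix"],c["R"],c["t"]
for X in (s["tcp_pos"],s["tcp_pos"]+[0,0,40],[496,-29,68.5],[505.6,-90,45]):
    p=K@(R@np.array(X)+t); print(X,p[:2]/p[2],p[2])
p=c["pixels"][110:210,280:380]
cv2.imwrite("pics/p3.png",cv2.resize(p,None,fx=6,fy=6,interpolation=cv2.INTER_CUBIC)); print(s)
```

```text
[500.96837623 -60.44733255  77.5892109 ] [321.5747979  168.42854044] 871.8957591149032
[500.96837623 -60.44733255 117.5892109 ] [321.30756162 155.6978495 ] 838.98333159325
[496, -29, 68.5] [331.32370912 180.84284519] 865.0160938469648
[505.6, -90, 45] [313.15529079 169.39871338] 912.2139471827996
{'time': 3.5833, 'qpos': array([-0.56498385,  0.19199621,  0.65791506,  1.94642263, -0.13492156,
        1.04730657,  0.30690463]), 'dq': array([-0.00200048, -0.00829863,  0.00319397, -0.00911657,  0.00397453,
        0.00619799, -0.00222145]), 'joint_efforts': array([  0.07101624, -37.607342  ,   4.71280083, -33.99045467,
        -0.04253393,  -0.08058706,   0.04620022]), 'tcp_pos': array([500.96837623, -60.44733255,  77.5892109 ]), 'orientation': array([-3.14078337e+00, -9.66340675e-06,  1.72587236e+00]), 'force': array([-1.04680023, -0.22301534,  0.0761556 ]), 'torque': array([ 0.03683566, -0.02062329,  0.01516639]), 'grasp_force': 0.0, 'grip_width': 0.001897226407397324}
```

View pics/p3.png

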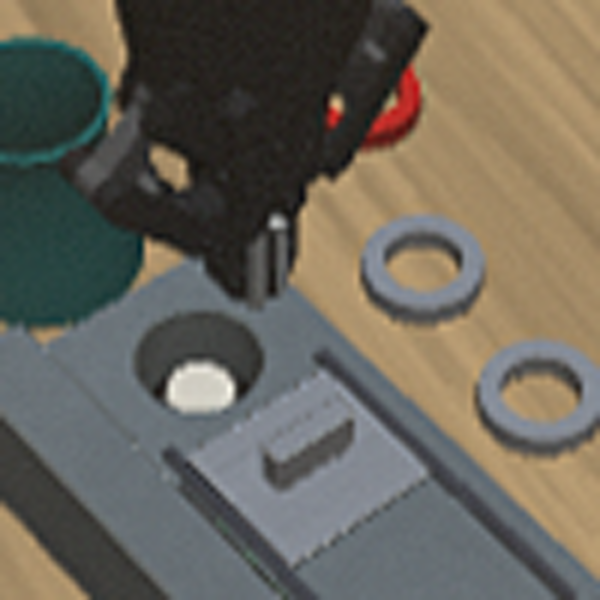

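The tip appears at scene px (322.5,160.8), but the reported TCP projects to (321.6,168.4). So the fingertip is about 24 mm higher, or else displaced sideways. I'll touch the bare console top beyond the guard, at a known 45 mm height, to settle which.

Emit:
step_arm(deltas=[[0,0,-1,0,0,0,1],[0,0,-1,0,0,0,1],[0,0,-1,0,0,0,1],[2,0,0,0,0,0,1],[2,0,0,0,0,0,1]])

```text
time: 4.0
tcp_pos: [496.1, -21.4, 110.1]
orientation: [3.138, -0.0, 1.723]
force: [-0.1, 1.0, -0.5]
grip_width: -0.008
grasp_force: 0.0
```

Emit:
step_arm(deltas=[[2,0,0,0,0,0,1],[2,0,0,0,0,0,1],[2,0,0,0,0,0,1],[0.4,0,0,0,0,0,1],[0,0,0,0,0,0,1]])

```text
time: 4.42
tcp_pos: [485.6, 43.7, 109.2]
orientation: [3.14, -0.001, 1.729]
force: [-0.4, 0.9, 0.3]
grip_width: 0.001
grasp_force: 0.0
```

Emit:
step_arm(deltas=[[0,0,1,0,0,0,1],[0,0,1,0,0,0,1],[0,0,1,0,0,0,1],[0,0,1,0,0,0,1],[0,0,0.5,0,0,0,1]])

```text
time: 4.83
tcp_pos: [484.2, 41.4, 61.0]
orientation: [-3.139, 0.001, 1.725]
force: [0.3, -0.5, -0.0]
grip_width: 0.0
grasp_force: 0.0
```

Emit:
step_arm(deltas=[[0,0,0.2,0,0,0,1],[0,0,0.2,0,0,0,1],[0,0,0.2,0,0,0,1],[0,0,0.1,0,0,0,1],[0,0,0,0,0,0,1]])

```text
time: 5.25
tcp_pos: [485.2, 42.3, 56.0]
orientation: [3.141, -0.0, 1.726]
force: [-0.6, 0.2, -0.4]
grip_width: 0.003
grasp_force: 0.0
```

Run:
```python
from station import observe, optics
import cv2,numpy as np
c=optics.camera("scene"); s=observe(); K,R,t=c["camera_matrix"],c["R"],c["t"]
p=K@(R@s["tcp_pos"]+t); print(s["tcp_pos"],s["force"],p[:2]/p[2])
p=c["pixels"][130:230,290:390]
cv2.imwrite("pics/p4.png",cv2.resize(p,None,fx=6,fy=6,interpolation=cv2.INTER_CUBIC))
```

```text
[485.34043006  42.31594544  56.18017537] [ 0.04421175 -0.56035603 -0.30282162] [353.9622847  207.57464969]
```

View pics/p4.png

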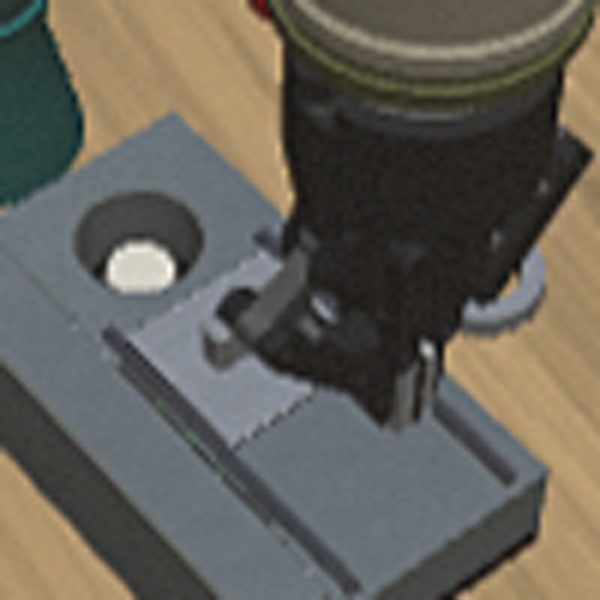

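Emit:
step_arm(deltas=[[0,0,0.3,0,0,0,1],[0,0,0.3,0,0,0,1],[0,0,0.3,0,0,0,1],[0,0,0,0,0,0,1],[0,0,0,0,0,0,1]])

```text
time: 5.72
tcp_pos: [485.0, 42.2, 46.7]
orientation: [-3.141, 0.0, 1.726]
force: [0.0, 0.1, -0.5]
grip_width: -0.001
grasp_force: 0.0
```

Emit:
step_arm(deltas=[[0,0,0.1,0,0,0,1],[0,0,0.1,0,0,0,1],[0,0,0.1,0,0,0,1],[0,0,0,0,0,0,1],[0,0,0,0,0,0,1]])

```text
time: 6.13
tcp_pos: [485.2, 42.2, 44.0]
orientation: [3.142, -0.0, 1.726]
force: [0.5, 0.3, 0.1]
grip_width: 0.002
grasp_force: 0.0
```

Emit:
step_arm(deltas=[[0,0,0.15,0,0,0,1],[0,0,0.15,0,0,0,1],[0,0,0.15,0,0,0,1],[0,0,0,0,0,0,1],[0,0,0,0,0,0,1]])

```text
time: 6.55
tcp_pos: [485.1, 42.2, 39.4]
orientation: [-3.141, -0.0, 1.726]
force: [0.7, -0.4, 0.4]
grip_width: -0.001
grasp_force: 0.0
```

Run:
```python
from station import observe, optics
import cv2,numpy as np
c=optics.camera("scene"); s=observe(); K,R,t=c["camera_matrix"],c["R"],c["t"]
p=K@(R@s["tcp_pos"]+t); print(s["tcp_pos"],s["force"],p[:2]/p[2])
p=c["pixels"][160:240,310:410]
cv2.imwrite("pics/p5.png",cv2.resize(p,None,fx=7,fy=7,interpolation=cv2.INTER_CUBIC))
```

```text
[485.16296385  42.2461585   39.45478482] [-0.03189103  0.04542254  0.07142752] [353.6084704  212.09939056]
```

View pics/p5.png

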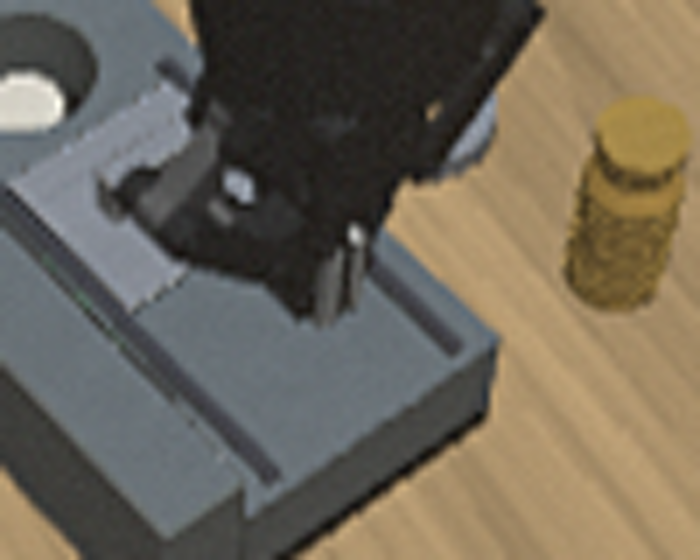

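The tip is at scene px (356,206), 6 px above the projected TCP, and there is no contact yet. I'll keep lowering it gently.

Emit:
step_arm(deltas=[[0,0,0.1,0,0,0,1],[0,0,0.1,0,0,0,1],[0,0,0.1,0,0,0,1],[0,0,0.1,0,0,0,1],[0,0,0,0,0,0,1]])

```text
time: 7.02
tcp_pos: [485.1, 42.2, 35.3]
orientation: [-3.141, -0.0, 1.726]
force: [0.1, 0.5, -0.4]
grip_width: 0.001
grasp_force: 0.0
```

Emit:
step_arm(deltas=[[0,0,0.1,0,0,0,1],[0,0,0.1,0,0,0,1],[0,0,0.1,0,0,0,1],[0,0,0,0,0,0,1],[0,0,0,0,0,0,1]])

```text
time: 7.43
tcp_pos: [485.2, 42.2, 32.4]
orientation: [-3.142, -0.0, 1.726]
force: [0.1, -0.1, -0.1]
grip_width: -0.002
grasp_force: 0.0
```

Emit:
step_arm(deltas=[[0,0,0.1,0,0,0,1],[0,0,0.1,0,0,0,1],[0,0,0.1,0,0,0,1],[0,0,0,0,0,0,1],[0,0,0,0,0,0,1]])

```text
time: 7.85
tcp_pos: [485.1, 42.2, 29.4]
orientation: [-3.141, -0.0, 1.726]
force: [-0.6, 0.3, 0.2]
grip_width: -0.003
grasp_force: 0.0
```

Emit:
step_arm(deltas=[[0,0,0.1,0,0,0,1],[0,0,0.1,0,0,0,1],[0,0,0,0,0,0,1],[0,0,0,0,0,0,1],[0,0,0,0,0,0,1]])

```text
time: 8.27
tcp_pos: [485.2, 42.2, 27.5]
orientation: [3.142, -0.0, 1.726]
force: [0.2, -0.1, 1.1]
grip_width: 0.0
grasp_force: 0.0
```

Emit:
step_arm(deltas=[[0,0,0.1,0,0,0,1],[0,0,0,0,0,0,1],[0,0,0,0,0,0,1],[0,0,0,0,0,0,1],[0,0,0,0,0,0,1]])

```text
time: 8.68
tcp_pos: [485.2, 42.2, 26.5]
orientation: [3.142, -0.0, 1.726]
force: [0.0, -0.7, -0.6]
grip_width: -0.001
grasp_force: 0.0
```

Emit:
step_arm(deltas=[[0,0,0.1,0,0,0,1],[0,0,0,0,0,0,1],[0,0,0,0,0,0,1],[0,0,0,0,0,0,1],[0,0,0,0,0,0,1]])

```text
time: 9.1
tcp_pos: [485.2, 42.2, 25.5]
orientation: [-3.142, -0.0, 1.726]
force: [-1.1, 0.1, -0.4]
grip_width: -0.0
grasp_force: 0.0
```

Run:
```python
from station import observe, optics
import cv2,numpy as np
c=optics.camera("scene"); s=observe(); K,R,t=c["camera_matrix"],c["R"],c["t"]
p=K@(R@s["tcp_pos"]+t); print(s["tcp_pos"],s["force"],p[:2]/p[2]); cv2.imwrite("full6.png",c["pixels"])
p=c["pixels"][165:240,310:390]
cv2.imwrite("pics/p6.png",cv2.resize(p,None,fx=8,fy=8,interpolation=cv2.INTER_CUBIC))
```

```text
[485.20902264  42.22562158  25.50730971] [ 0.82308169  0.54151582 -0.14547344] [353.25028598 215.81575122]
```

View pics/p6.png

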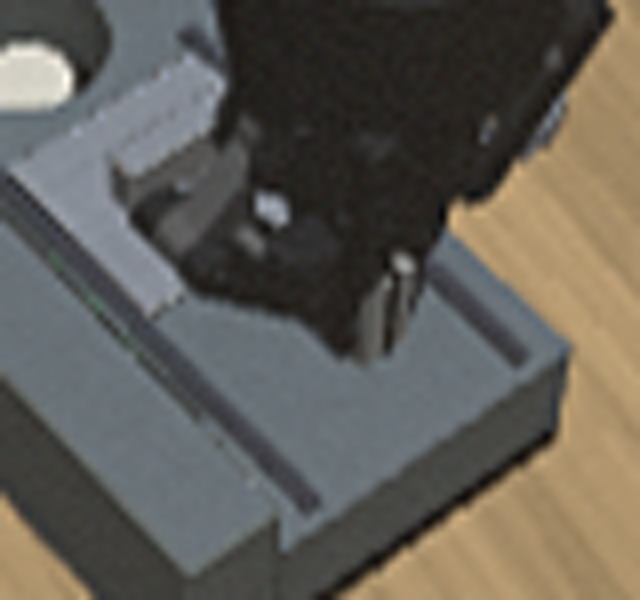

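Emit:
step_arm(deltas=[[0,0,0.1,0,0,0,1],[0,0,0,0,0,0,1],[0,0,0.1,0,0,0,1],[0,0,0,0,0,0,1],[0,0,0,0,0,0,1]])

```text
time: 9.57
tcp_pos: [485.1, 42.2, 23.4]
orientation: [-3.141, -0.0, 1.726]
force: [-0.4, -0.5, 0.1]
grip_width: 0.001
grasp_force: 0.0
```

Emit:
step_arm(deltas=[[0,0,0.1,0,0,0,1],[0,0,0,0,0,0,1],[0,0,0,0,0,0,1],[0,0,0,0,0,0,1],[0,0,0,0,0,0,1]])

```text
time: 9.98
tcp_pos: [485.2, 42.2, 22.5]
orientation: [3.142, -0.0, 1.726]
force: [-0.3, 0.1, -0.6]
grip_width: -0.001
grasp_force: 0.0
```

Emit:
step_arm(deltas=[[0,0,0.1,0,0,0,1],[0,0,0,0,0,0,1],[0,0,0.1,0,0,0,1],[0,0,0,0,0,0,1],[0,0,0,0,0,0,1]])

```text
time: 10.4
tcp_pos: [485.1, 42.2, 20.4]
orientation: [-3.141, -0.0, 1.726]
force: [-0.0, 0.4, -0.3]
grip_width: 0.002
grasp_force: 0.0
```

Emit:
step_arm(deltas=[[0,0,0.1,0,0,0,1],[0,0,0,0,0,0,1],[0,0,0.1,0,0,0,1],[0,0,0,0,0,0,1],[0,0,0,0,0,0,1]])

```text
time: 10.82
tcp_pos: [485.1, 42.2, 18.4]
orientation: [-3.142, -0.0, 1.726]
force: [-0.2, -0.5, 0.2]
grip_width: -0.001
grasp_force: 0.0
```

Emit:
step_arm(deltas=[[0,0,0.1,0,0,0,1],[0,0,0,0,0,0,1],[0,0,0.1,0,0,0,1],[0,0,0,0,0,0,1],[0,0,0,0,0,0,1]])

```text
time: 11.23
tcp_pos: [485.1, 42.2, 16.4]
orientation: [-3.142, -0.0, 1.726]
force: [-0.4, -0.4, 0.9]
grip_width: -0.002
grasp_force: 0.0
```

Emit:
step_arm(deltas=[[0,0,0.1,0,0,0,1],[0,0,0,0,0,0,1],[0,0,0.1,0,0,0,1],[0,0,0,0,0,0,1],[0,0,0,0,0,0,1]])

```text
time: 11.65
tcp_pos: [485.1, 42.2, 14.4]
orientation: [-3.141, -0.0, 1.726]
force: [-0.4, -0.9, 0.0]
grip_width: -0.001
grasp_force: 0.0
```

Run:
```python
from station import observe, optics
import cv2,numpy as np
from geo import ray
c=optics.camera("scene"); s=observe(); K,R,t=c["camera_matrix"],c["R"],c["t"]
old=cv2.imread("full6.png"); cv2.imwrite("full7.png",c["pixels"])
for im in(old,c["pixels"]):
    p=im[165:240,310:390]; print("")
    g=p.astype(int).sum(2)//30
    for v in range(33,55): print(v+165,' '.join('%2d'%x for x in g[v,34:64]))
yw=.1554;M=np.array([[np.cos(yw),np.sin(yw)],[-np.sin(yw),np.cos(yw)]])
for z in(45,50,60): print(z,ray(c,356.3,210.2,z),M@(ray(c,356.3,210.2,z)-[496.1,-29.1]))
print(M@(s["tcp_pos"][:2]-[496.1,-29.1]),-R.T@t)
p=K@(R@s["tcp_pos"]+t); print(p[:2]/p[2])
A=cv2.resize(c["pixels"][130:240,300:400],None,fx=5.4,fy=5.4,interpolation=cv2.INTER_CUBIC);cv2.imwrite("pics/p7.png",A)
```

```text
198  3  4  3  4  4  3  3  3  3  2  3  3  3  3  2  9 15 12  3  6  7  8 10 10 10 10 11 14 14 14
199  3  3  3  3  4  4  3  3  3  3  3  3  4  4  7  3  8  7  4  5  7  7  8 10 11 11 11 11 14 14
200  3  3  3  3  3  3  3  4  3  3  3  3  3  7 11  4  9  7  4  8  5  6  7  8 10 11 11 10 11 12
201  3  3  3  3  3  3  4  3  3  3  2  3  5  9  7  3  8  7  5 11  8  5  6  7  8 10 11 11 10 10
202  3  3  3  3  3  4  4  3  3  3  3  5  8  9  5  4  9  4  9 11 11  8  6  6  6  8 10 11 11 11
203  2  2  3  3  3  4  3  3  3  3  2  7  8  9  4  5  9  5 11 11 11 11  9  6  6  6  8 10 11 11
204  7  5  5  4  3  3  3  3  3  3  4  7  8  9  4  5  8  8 11 11 11 11 11  9  6  6  7  8 10 11
205 12 10 10  8  4  4  3  3  3  3  5  7  8  9  4  6  8 10 11 11 11 11 11 12  9  6  6  7  8 10
206 11 11 11 11  9  6  4  3  3  3  4  7  8  9  3  6  9 11 10 11 10 11 10 11 11  9  5  6  6  8
207 10 11 11 11 12  9  5  3  3  3  4  7  8  9  2  7 10 11 10 10 11 11 11 11 11 11  9  6  6  7
208 11 11 11 11 11 12  9  4  3  3  5  7  9  8  3 10 11 10 11 11 11 10 11 11 11 11 11  9  6  6
209 11 10 11 11 11 11 11  9  5  6  6  7  9  9  8 11 11 11 11 11 11
[... 2602 characters left out ...]
1 11 11 11 11 11 11 11 11 11 11 11 11 11 11 11 11 10  6  6
216 11 11 11 11 11 10 10 11 11 11 11 11 11 11 11 11 11 11 11 11 11 11 11 11 11 11  8  6  6  7
217 11 11 11 11 11 11 11 11 11 11 11 11 11 11 11 11 11 11 11 11 11 11 11 10 10  8  6  6  6  7
218 11 11 11 10 11 11 11 11 11 11 11 11 11 11 11 11 11 11 11 11 11 11 11  8  6  6  6  6  6  7
219 11 11 11 11 11 11 11 11 11 11 11 11 11 11 11 11 11 11 11 11 11 10  8  6  7  6  7  7  7  7
45 [480.23679322  43.96508923] [-4.36337989 74.63986542]
50 [482.18140629  46.59662746] [-2.03490289 76.93871477]
60 [486.07063245  51.85970392] [ 2.62205112 81.53641346]
[ 0.22861198 72.14697726] [758.48609955 420.50461592 760.43617   ]
[353.01004394 218.67331856]
```

The tip pixel moves at the expected rate, about 3 px for 11 mm. Once I allow for the near corner of the tip, this fits a purely vertical offset of about 30 to 35 mm with the lateral position right. I'll carry on to contact.

Emit:
step_arm(deltas=[[0,0,0.1,0,0,0,1],[0,0,0,0,0,0,1],[0,0,0.1,0,0,0,1],[0,0,0,0,0,0,1],[0,0,0,0,0,0,1]])

```text
time: 12.12
tcp_pos: [485.1, 42.2, 12.4]
orientation: [-3.142, -0.0, 1.726]
force: [-0.0, 0.8, -1.1]
grip_width: 0.001
grasp_force: 0.0
```

Emit:
step_arm(deltas=[[0,0,0.1,0,0,0,1],[0,0,0,0,0,0,1],[0,0,0.1,0,0,0,1],[0,0,0,0,0,0,1],[0,0,0,0,0,0,1]])

```text
time: 12.53
tcp_pos: [485.1, 42.2, 10.4]
orientation: [-3.141, -0.0, 1.726]
force: [0.8, 0.0, 0.2]
grip_width: 0.003
grasp_force: 0.0
```

Emit:
step_arm(deltas=[[0,0,0.1,0,0,0,1],[0,0,0,0,0,0,1],[0,0,0.1,0,0,0,1],[0,0,0,0,0,0,1],[0,0,0,0,0,0,1]])

```text
time: 12.95
tcp_pos: [485.4, 42.3, 9.7]
orientation: [3.142, -0.001, 1.726]
force: [-8.4, -2.0, 21.6]
grip_width: 0.005
grasp_force: 10.8
```

Emit:
step_arm(deltas=[[0,0,0.1,0,0,0,1],[0,0,0,0,0,0,1],[0,0,0.1,0,0,0,1],[0,0,0,0,0,0,1],[0,0,0,0,0,0,1]])

```text
time: 13.37
tcp_pos: [485.5, 42.4, 9.6]
orientation: [-3.141, -0.002, 1.725]
force: [-20.7, -1.7, 53.3]
grip_width: -0.001
grasp_force: 26.4
```

Emit:
step_arm(deltas=[[0,0,-0.3,0,0,0,1],[0,0,-0.4,0,0,0,1],[0,0,-0.4,0,0,0,1],[0,0,-0.2,0,0,0,1],[0,0,0,0,0,0,1]])

```text
time: 13.78
tcp_pos: [485.4, 42.3, 19.8]
orientation: [3.141, -0.0, 1.726]
force: [0.2, -0.4, 0.0]
grip_width: -0.001
grasp_force: 0.0
```

Run:
```python
from station import observe
import pickle,numpy as np
from geo import ray
c=pickle.load(open("c0.pkl","rb"))["scene"]; K,R,t=c["camera_matrix"],c["R"],c["t"]
yw=.1554;M=np.array([[np.cos(yw),np.sin(yw)],[-np.sin(yw),np.cos(yw)]])
for px in((358.5,211.5),(355,214),(360,210.5)):print(px,(M@(ray(c,*px,49.6)-[496.1,-29.1])).round(1))
for l in((.2,83.1),(8,83.1),(-8,83.1)):
    w=M.T@np.array(l)+[496.1,-29.1];p=K@(R@np.array([*w,49.6])+t);print(l,(p[:2]/p[2]).round(1))
s=observe();print(s["tcp_pos"],s["force"])
```

```text
(358.5, 211.5) [-3.6 81.8]
(355, 214) [ 5.6 81.9]
(360, 210.5) [-7.5 81.9]
(0.2, 83.1) [357.5 212.9]
(8, 83.1) [354.5 215. ]
(-8, 83.1) [360.6 210.8]
[485.42221209  42.31009654  19.809465  ] [ 0.16476782 -0.36269287  0.01288418]
```

Contact came at a reported z of 9.9 against the true 45, so true z = reported z + 35. The lateral position agrees to about 2 mm. I'll lift over the tab, move to its other side and come down to true z of about 55.

Emit:
step_arm(deltas=[[0,0,-1,0,0,0,1],[0,0,-1,0,0,0,1],[0,0,-1,0,0,0,1],[0,0,-0.5,0,0,0,1],[-1.5,0,0,0,0,0,1]])

```text
time: 14.2
tcp_pos: [488.4, 30.1, 56.2]
orientation: [3.139, -0.002, 1.729]
force: [0.3, 0.4, -0.6]
grip_width: -0.0
grasp_force: 0.0
```

Emit:
step_arm(deltas=[[-2,0,0,0,0,0,1],[-2,0,0,0,0,0,1],[-2,0,0,0,0,0,1],[-2,0,0,0,0,0,1],[-0.9,0,0,0,0,0,1]])

```text
time: 14.62
tcp_pos: [501.6, -63.1, 55.2]
orientation: [3.141, 0.001, 1.723]
force: [0.1, -0.3, -0.1]
grip_width: -0.001
grasp_force: 0.0
```

Emit:
step_arm(deltas=[[0,0,0,0,0,0,1],[0,0,1,0,0,0,1],[0,0,1,0,0,0,1],[0,0,1,0,0,0,1],[0,0,0.4,0,0,0,1]])

```text
time: 15.03
tcp_pos: [499.9, -59.3, 18.3]
orientation: [-3.139, -0.0, 1.727]
force: [-0.2, -0.5, -0.4]
grip_width: 0.001
grasp_force: 0.0
```

Emit:
step_arm(deltas=[[0.5,0.1,0,0,0,0,1],[0.7,0.1,0,0,0,0,1],[0.7,0,0,0,0,0,1],[0.7,0,0,0,0,0,1],[0.7,0,0,0,0,0,1]])

```text
time: 15.45
tcp_pos: [498.3, -26.9, 20.8]
orientation: [3.141, 0.0, 1.726]
force: [1.0, -2.2, -1.6]
grip_width: 0.0
grasp_force: 1.2
```

Emit:
step_arm(deltas=[[0.7,0,0,0,0,0,1],[0.7,0,0,0,0,0,1],[0.7,0,0,0,0,0,1],[0.7,0,0,0,0,0,1],[0.6,0,0,0,0,0,1]])

```text
time: 15.87
tcp_pos: [493.0, 6.9, 20.7]
orientation: [3.141, -0.0, 1.726]
force: [1.1, -2.3, 1.6]
grip_width: -0.004
grasp_force: 1.1
```

Emit:
step_arm(deltas=[[0.4,0,0,0,0,0,1],[0.2,0,0,0,0,0,1],[0.1,0,0,0,0,0,1],[0.1,0,0,0,0,0,1],[0,0,0,0,0,0,1]])

```text
time: 16.28
tcp_pos: [491.6, 13.9, 20.5]
orientation: [-3.142, -0.0, 1.726]
force: [0.8, -0.8, 0.4]
grip_width: -0.003
grasp_force: 0.4
```

Emit:
step_arm(deltas=[[0.1,0,0,0,0,0,1],[0.1,0,0,0,0,0,1],[0.1,0,0,0,0,0,1],[0,0,0,0,0,0,1],[0,0,0,0,0,0,1]])

```text
time: 16.7
tcp_pos: [491.1, 16.5, 20.5]
orientation: [-3.142, 0.0, 1.725]
force: [0.9, -4.7, 0.4]
grip_width: 0.004
grasp_force: 2.0
```

Emit:
step_arm(deltas=[[0.1,0,0,0,0,0,1],[0.1,0,0,0,0,0,1],[0,0,0,0,0,0,1],[0,0,0,0,0,0,1],[0,0,0,0,0,0,1]])

```text
time: 17.12
tcp_pos: [491.1, 16.5, 20.5]
orientation: [3.141, 0.002, 1.724]
force: [2.6, -10.4, 0.0]
grip_width: -0.007
grasp_force: 5.5
```

The guard is at its stop: local y of 45.8 against 46 expected, with 10 N of push. I'll back off, lift, centre over the zero well and start down.

Emit:
step_arm(deltas=[[-0.6,0,0,0,0,0,1],[-0.2,0,-1,0,0,0,1],[0,0,-1,0,0,0,1],[-2,0,0,0,0,0,1],[-2,0,0,0,0,0,1]])

```text
time: 17.53
tcp_pos: [499.2, -27.2, 42.1]
orientation: [3.14, -0.001, 1.729]
force: [0.0, -0.6, 0.2]
grip_width: -0.005
grasp_force: 0.0
```

Emit:
step_arm(deltas=[[0,0,0,0,0,0,1],[0,0,0,0,0,0,1],[0,0,0,0,0,0,1],[0,0,0,0,0,0,1],[0,0,0,0,0,0,1]])

```text
time: 17.95
tcp_pos: [498.3, -27.5, 40.6]
orientation: [3.142, -0.001, 1.727]
force: [0.3, 0.1, 0.5]
grip_width: -0.002
grasp_force: 0.0
```

Run:
```python
from station import observe,optics
import numpy as np,cv2
s=observe();yw=.1554;M=np.array([[np.cos(yw),np.sin(yw)],[-np.sin(yw),np.cos(yw)]])
print(s["tcp_pos"],M@(s["tcp_pos"][:2]-[496.1,-29.1]))
p=optics.camera("scene")["pixels"][120:240,270:390]
cv2.imwrite("pics/p8.png",cv2.resize(p,None,fx=5,fy=5,interpolation=cv2.INTER_CUBIC))
```

```text
[498.2602837  -27.52116507  40.63825337] [2.37861627 1.22545095]
```

View pics/p8.png

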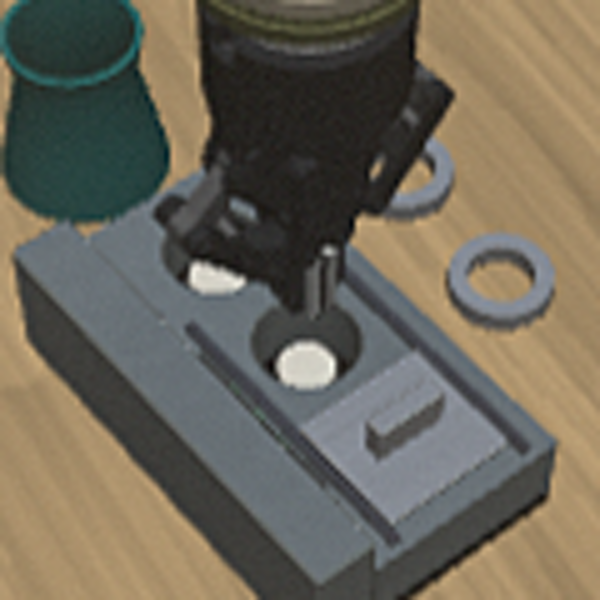

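The guard is fully aside, with the tab at about (405,412). The zero button is exposed at (307,365), and the tip is right over the well. I'll go down into it.

Emit:
step_arm(deltas=[[-0.1,-0.1,0.8,0,0,0,1],[0,0,0.8,0,0,0,1],[0,0,0.8,0,0,0,1],[0,0,0.3,0,0,0,1],[0,0,0,0,0,0,1]])

```text
time: 18.42
tcp_pos: [496.5, -29.8, 12.2]
orientation: [-3.139, 0.0, 1.726]
force: [-0.0, 0.6, 0.3]
grip_width: -0.003
grasp_force: 0.0
```

Emit:
step_arm(deltas=[[0,0,0.3,0,0,0,1],[0,0,0.3,0,0,0,1],[0,0,0.3,0,0,0,1],[0,0,0.3,0,0,0,1],[0,0,0.3,0,0,0,1]])

```text
time: 18.83
tcp_pos: [497.5, -29.7, -1.7]
orientation: [3.141, -0.0, 1.726]
force: [0.6, 0.8, 1.1]
grip_width: -0.002
grasp_force: 0.0
```

Emit:
step_arm(deltas=[[0,0,0.2,0,0,0,1],[0,0,0.2,0,0,0,1],[0,0,0.2,0,0,0,1],[0,0,0,0,0,0,1],[0,0,0,0,0,0,1]])

```text
time: 19.25
tcp_pos: [497.4, -29.8, -7.6]
orientation: [-3.142, -0.0, 1.726]
force: [0.4, -0.6, -0.7]
grip_width: -0.001
grasp_force: 0.0
```

Emit:
step_arm(deltas=[[0,0,0.2,0,0,0,1],[0,0,0.2,0,0,0,1],[0,0,0.1,0,0,0,1],[0,0,0,0,0,0,1],[0,0,0,0,0,0,1]])

```text
time: 19.67
tcp_pos: [497.7, -29.7, -12.4]
orientation: [3.141, -0.0, 1.726]
force: [-0.5, -0.4, 4.4]
grip_width: -0.0
grasp_force: 2.0
```

Emit:
step_arm(deltas=[[0,0,0.1,0,0,0,1],[0,0,0.1,0,0,0,1],[0,0,0,0,0,0,1],[0,0,0,0,0,0,1],[0,0,0,0,0,0,1]])

```text
time: 20.08
tcp_pos: [497.7, -29.7, -14.2]
orientation: [3.141, -0.0, 1.726]
force: [-1.6, -0.1, 7.3]
grip_width: 0.005
grasp_force: 4.1
```

Emit:
step_arm(deltas=[[0,0,0.07,0,0,0,1],[0,0,0,0,0,0,1],[0,0,0,0,0,0,1],[0,0,0,0,0,0,1],[0,0,0,0,0,0,1]])

```text
time: 20.5
tcp_pos: [497.8, -29.7, -14.3]
orientation: [3.141, -0.001, 1.726]
force: [-4.9, 0.5, 18.0]
grip_width: 0.002
grasp_force: 8.9
```

Emit:
step_arm(deltas=[[0,0,0,0,0,0,1],[0,0,0,0,0,0,1],[0,0,0,0,0,0,1],[0,0,0,0,0,0,1],[0,0,0,0,0,0,1]])

```text
time: 20.92
tcp_pos: [497.8, -29.7, -14.3]
orientation: [3.141, -0.001, 1.726]
force: [-5.5, -1.2, 18.1]
grip_width: 0.002
grasp_force: 8.9
```

Emit:
step_arm(deltas=[[0,0,0,0,0,0,1],[0,0,0,0,0,0,1],[0,0,0,0,0,0,1],[0,0,0,0,0,0,1],[0,0,0,0,0,0,1]])

```text
time: 21.33
tcp_pos: [497.8, -29.7, -14.3]
orientation: [3.141, -0.001, 1.726]
force: [-5.1, 0.1, 18.1]
grip_width: -0.001
grasp_force: 8.9
```

The button has been bottomed (18 N, travel stopped) for about 1.2 s. I'll lift straight out, cross over the tab and push the guard back from the far side.

Emit:
step_arm(deltas=[[0,0,-0.8,0,0,0,1],[0,0,-1.5,0,0,0,1],[0,0,-1.5,0,0,0,1],[0,0,-1.6,0,0,0,1],[0,0,-1.6,0,0,0,1]])

```text
time: 21.75
tcp_pos: [496.9, -29.7, 55.1]
orientation: [-3.141, -0.0, 1.726]
force: [-0.1, 0.3, -0.3]
grip_width: 0.0
grasp_force: 0.0
```

Emit:
step_arm(deltas=[[0,0,0,0,0,0,1],[2,0,0,0,0,0,1],[2.5,0,0,0,0,0,1],[2.5,0,0,0,0,0,1],[2.5,0,0,0,0,0,1]])

```text
time: 22.17
tcp_pos: [482.0, 65.1, 54.0]
orientation: [-3.141, -0.0, 1.725]
force: [0.5, -0.5, -1.0]
grip_width: 0.001
grasp_force: 0.0
```

Emit:
step_arm(deltas=[[0,0,0,0,0,0,1],[0,0,0,0,0,0,1],[0,0,0,0,0,0,1],[0,0,0,0,0,0,1],[0,0,0,0,0,0,1]])

```text
time: 22.58
tcp_pos: [482.8, 63.0, 54.6]
orientation: [-3.141, 0.0, 1.724]
force: [0.1, -0.5, 0.2]
grip_width: 0.0
grasp_force: 0.0
```

Emit:
step_arm(deltas=[[0,0,1,0,0,0,1],[0,0,1,0,0,0,1],[0,0,1,0,0,0,1],[0,0,0.4,0,0,0,1],[-0.6,0,0,0,0,0,1]])

```text
time: 23.0
tcp_pos: [482.5, 58.6, 19.1]
orientation: [-3.139, 0.0, 1.727]
force: [-0.6, 1.3, -0.3]
grip_width: -0.002
grasp_force: 0.0
```

Emit:
step_arm(deltas=[[-0.6,0,0,0,0,0,1],[-0.7,0,0,0,0,0,1],[-0.7,0,0,0,0,0,1],[-0.7,0,0,0,0,0,1],[-0.7,0,0,0,0,0,1]])

```text
time: 23.42
tcp_pos: [489.2, 24.0, 21.0]
orientation: [3.141, -0.0, 1.726]
force: [-0.9, 2.0, -0.6]
grip_width: -0.0
grasp_force: 1.2
```

Emit:
step_arm(deltas=[[-0.7,0,0,0,0,0,1],[-0.7,0,0,0,0,0,1],[-0.7,0,0,0,0,0,1],[-0.7,0,0,0,0,0,1],[-0.5,0,0,0,0,0,1]])

```text
time: 23.83
tcp_pos: [494.3, -9.0, 21.0]
orientation: [3.141, 0.0, 1.725]
force: [-1.0, 2.6, 1.6]
grip_width: -0.001
grasp_force: 1.1
```

Emit:
step_arm(deltas=[[-0.2,0,0,0,0,0,1],[-0.1,0,0,0,0,0,1],[-0.1,0,0,0,0,0,1],[0,0,0,0,0,0,1],[0,0,0,0,0,0,1]])

```text
time: 24.25
tcp_pos: [494.6, -12.0, 20.7]
orientation: [-3.142, 0.0, 1.726]
force: [-0.7, -0.3, 0.1]
grip_width: -0.002
grasp_force: 0.1
```

Emit:
step_arm(deltas=[[-0.1,0,0,0,0,0,1],[-0.1,0,0,0,0,0,1],[-0.1,0,0,0,0,0,1],[0,0,0,0,0,0,1],[0,0,0,0,0,0,1]])

```text
time: 24.67
tcp_pos: [494.8, -13.5, 20.7]
orientation: [-3.141, -0.002, 1.727]
force: [-1.8, 6.9, 2.1]
grip_width: 0.0
grasp_force: 3.3
```

Emit:
step_arm(deltas=[[-0.1,0,0,0,0,0,1],[0,0,0,0,0,0,1],[0,0,0,0,0,0,1],[0,0,0,0,0,0,1],[0,0,0,0,0,0,1]])

```text
time: 25.08
tcp_pos: [494.8, -13.5, 20.7]
orientation: [-3.141, -0.003, 1.728]
force: [-3.3, 8.8, 3.3]
grip_width: -0.001
grasp_force: 5.0
```

The guard is stopped at home. Total travel was 62 mm, allowing for the tab and finger width. I'll back off and lift clear.

Emit:
step_arm(deltas=[[0.5,0,0,0,0,0,1],[0.5,0,0,0,0,0,1],[0,0,-1.5,0,0,0,1],[0,0,-3,0,0,0,1],[0,0,-3,0,0,0,1]])

```text
time: 25.5
tcp_pos: [492.7, -6.6, 96.0]
orientation: [-3.139, 0.001, 1.725]
force: [1.1, 0.8, -0.0]
grip_width: -0.002
grasp_force: 0.0
```

Emit:
step_arm(deltas=[[3,0,-3,0,0,0,1],[3,0,-2,0,0,0,1],[3,0,0,0,0,0,1],[3,0,0,0,0,0,1],[3,0,0,0,0,0,1]])

```text
time: 25.92
tcp_pos: [470.5, 143.0, 145.8]
orientation: [3.14, -0.0, 1.725]
force: [-0.3, -1.2, -0.7]
grip_width: 0.004
grasp_force: 0.0
```

Emit:
step_arm(deltas=[[3,0,0,0,0,0,1],[3,0,0,0,0,0,1],[2,0,0,0,0,0,1],[0,0,0,0,0,0,1],[0,0,0,0,0,0,1]])

```text
time: 26.33
tcp_pos: [458.0, 221.3, 145.0]
orientation: [-3.141, 0.001, 1.728]
force: [0.6, -0.2, 0.6]
grip_width: 0.0
grasp_force: 0.0
```

Run:
```python
from station import observe,optics
import numpy as np,cv2
from geo import ray
s=observe(); print(s["tcp_pos"],s["force"],s["dq"].round(3))
import pickle
c=optics.camera("scene"); o=pickle.load(open("c0.pkl","rb"))["scene"]["pixels"]
df=cv2.absdiff(o,c["pixels"]).max(2)
print((df[110:255,265:420]>40).sum())   # console, rings, driver, cover vs. start
ys,xs=np.where(df[110:255,265:420]>40); print(list(zip(xs+265,ys+110))[:30])
```

```text
[458.02703893 221.25969657 145.00132314] [ 0.59583079 -0.17516587  0.59496115] [ 0.026 -0.014  0.035  0.01   0.01   0.003  0.012]
110
[(np.int64(327), np.int64(191)), (np.int64(419), np.int64(220)), (np.int64(419), np.int64(221)), (np.int64(414), np.int64(222)), (np.int64(415), np.int64(222)), (np.int64(416), np.int64(222)), (np.int64(417), np.int64(222)), (np.int64(418), np.int64(222)), (np.int64(419), np.int64(222)), (np.int64(412), np.int64(223)), (np.int64(413), np.int64(223)), (np.int64(414), np.int64(223)), (np.int64(415), np.int64(223)), (np.int64(416), np.int64(223)), (np.int64(417), np.int64(223)), (np.int64(418), np.int64(223)), (np.int64(419), np.int64(223)), (np.int64(411), np.int64(224)), (np.int64(412), np.int64(224)), (np.int64(413), np.int64(224)), (np.int64(414), np.int64(224)), (np.int64(415), np.int64(224)), (np.int64(416), np.int64(224)), (np.int64(417), np.int64(224)), (np.int64(418), np.int64(224)), (np.int64(419), np.int64(224)), (np.int64(411), np.int64(225)), (np.int64(412), np.int64(225)), (np.int64(413), np.int64(225)), (np.int64(414), np.int64(225))]
```

Compared with the start picture, only the arm at the edge of the crop differs. The guard is back home and the rings, driver handle and ankle cover haven't moved.

```bash
python3 -c "
from station import r
print(r.finish_job())"
```

```text
the job is handed in; nothing more can be done
None
```

The job is handed in at about 26 s: the guard was pushed fully aside, the zero button held at the bottom for over a second, and the guard pushed back to its home stop with the arm clear; the rings, driver handle and ankle cover did not move, but the fingertips briefly pressed the console top at about 53 N while I was finding a 35 mm height offset in the reported tool position.

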